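# Lock the plate rack with its locking rod

### The arm

A 6-joint arm with a two-finger parallel gripper is mounted at the origin on the work surface. World frame = base frame: x ahead of the robot, y to its left, z up, the work surface at z = 0. Lengths are in m, angles in rad, forces in N, time in s.
With the tool pointing down it reaches from about 0.325 to 0.75 m from the base axis. Payload 7.6 kg.
Tool frame: the origin (TCP) lies midway between the tips of the shut fingers; the grasp point (between the pads) lies 19 mm behind it; z points along the fingers, y is the direction in which the jaws open and shut (so a half turn about z gives the same grasp; the last joint's range is limited). The gripper opens to 85 mm and grips with 20 to 120 N. Pads are 22 mm wide; open, the fingers measure 114 mm over their backs; the gripper's body (76 mm by 85 mm) begins 54 mm behind the grasp point. The pads swing forward as they close: fully open they stand 13 mm farther back than shut.
Start: joints at [1.132, 0.052, 1.401, -0, 1.689, -0.07], TCP at [0.189, 0.49, 0.192] pointing down, gripper open.
Joint ranges: [-2.9, 2.9], [-0.91, 2.17], [0.12, 2.37], [-1.06, 4.2], [0.26, 2.73], [-2.93, 2.93]. Speed limits (rad/s): [2.57, 2.57, 3.01, 3.14, 3.14, 3.14].

### API

Orientations are given as a unit quaternion [x, y, z, w].
In Python, from workcell import * gives the robot as it stands.
- The arm moves only by the shell command python3 -m crank 'ROWS'. ROWS is JSON, one flat list of numbers, 5 for each row, row after row: the shift along the tool's x, y, z in m, then the turn about the tool's z in degrees, then the opening in per cent of the stroke, from 0 (shut) to 100 (fully open). In form: [dx, dy, dz, turn, grip, dx, dy, dz, turn, grip, ...]. A call has exactly 5 rows; each row shifts and turns the commanded pose from where the row before left it, along the tool's axes as they then stand; what a row does not reach is not made up. A row lasts 1/8 s, in which the tool goes at most 62.5 mm and 10.7 degrees, less where a joint would pass 70% of its speed; a pose out of reach is approached as far as the arm can. A call with a gripper value outside its range is refused whole. The fingers move at their own pace and stop on an object; the grip force is fixed at half the most. Time passes only in rows, so rows that do not move let the fingers close, or fill a call up. It gives the time, the measured TCP pose, the force and the opening at its end, in the units of the state.
- observe(): the state, without advancing time (a new reading comes with each control period).
- capture(name): name is "scene" or "top"; returns a dict with "image" (400x640x3 uint8, red, green, blue), "depth" (400x640 float32, m along the optical axis (not along the pixel's ray), 0 where there is no reading), "mtx" (3x3 intrinsics, pixels), "k1" (the pictures are not rectified: a ray, as slopes to the right and down, at radius r is drawn at 1 + k1 r^2 times it, then the intrinsics apply), "rvec" (rotation vector, rad) and "tvec" (3), from world to camera coordinates, as OpenCV has them. Camera axes: x right, y down, z forward; pixel columns grow to the right and rows downward; lengths in m; the calibration is good to about 2 mm. A picture is of the moment at which its call begins.
- close_job(): hands the job in, once; it reports no verdict.
The state is a dict: "t": time; "q": joint angles; "qd": joint speeds; "joint_efforts": joint torques, N m; "ee_pos": TCP position; "orientation": TCP orientation; "wrist_force": force on the tool from outside, world axes, zero at the start; "torque": the same for the moment, N m; "finger_gap": opening from 0.0 (shut) to 1.0 (fully open).
Only numpy, scipy, OpenCV 4.12 (cv2) and the standard library are available. Lean on these libraries where they do the work, as an engineer would, in place of code of your own. Each camera call takes 0.05 s, during which the arm holds its last target.

### The job

The plate rack has to go to the freezer, so lock its two trays: take the locking rod out of the tube block and thread it down through the top lug, the lugs of both trays and into the base lug, until its grip rests on the top lug, then let go. The upper tray stands some millimetres out and the lower one may be in or out, so feel for each hole and bring the tray into line with the rod; do not force the rod when it is stopped, and leave the other things on the bench where they are.

Things in the scene. Friction and masses are not known exactly. Their poses are not given: they have to be found in the camera images.
- rack: fixed bare-metal freezer rack for two deep-well plates, 162 deep (its x) x 104 wide (its y) x 140 high; origin on the bench in its middle plane, 75 mm behind the open front; z up, front faces its own -x. Four flat lugs (46 x 44 mm) stick out of the front one above the other, each with a 10.4 mm round hole 26 mm from its free edge. A carrying bail 22 mm high stands on top 125 mm behind the holes
- top_hole (a point): centre of the hole in the fixed top lug, at the lug's upper face, 140 mm above the bench and 95 mm in front of the rack's origin; axes as the rack's (z up, -x to the front). The hole is 10.4 mm across and 4 mm deep, loose enough for the 9 mm rod to lean 0.2 rad in it
- upper_line (a point): point straight below top_hole, 82 mm up, at the upper face of the upper tray's lug (4 mm thick): where its hole SHOULD be. The tray slides along the rack's x with about 2 N of friction and stays where left. At the start its real hole is 4 to 11 mm in front of this point (tray not pushed home); this is not measured. Sideways it is true. It can go 10 mm in and 60 mm out; the lug always bars the way except through its hole
- lower_line (a point): point straight below top_hole, 26 mm up, at the upper face of the lower tray's lug (4 mm thick): where its hole SHOULD be. The tray slides along the rack's x with about 2 N of friction and stays where left. At the start its real hole is from 9 mm behind to 13 mm in front of this point; this is not measured. Sideways it is true. It can go 10 mm in and 60 mm out; the lug always bars the way except through its hole
- base_hole (a point): centre of the hole in the fixed base lug, at the lug's upper face, 12 mm above the bench, straight below top_hole; axes as the rack's. The hole is 10.4 mm across and 9 mm deep, with the bench 3 mm below it
- rod: the locking rod, 190 mm long, about 85 g, standing point down in a tube block: steel shaft 9 mm across, 134 mm long, whose last 5 mm taper to a flat tip 6.4 mm across; above it a black round grip 16 mm across, 56 mm high, whose lower shoulder comes to rest on the top lug (tip then 6 mm above the bench). Origin at the middle of the tip, z along the rod to the grip
- rod_grip (a point): centre of the rod's grip, on its axis, 162 mm from the tip; axes as the rod's
- block: aluminium tube block 56 (x) x 100 (y) x 55 high, too heavy to shift, three capped tubes standing 19 mm out of it; origin under its middle. The rod stands in its hole at y = -30 mm, 10.5 mm across and 45 mm deep, so that the tip is 10 mm above the bench
- elisa_plate: clear 96-well plate, 128 x 86 x 14 mm, loose, leave it; origin under its middle
- petri_dish: petri dish, 92 mm across, 15 mm high, loose, leave it; origin under its middle
- tip_box: blue pipette tip box, 122 x 84 x 66 mm, loose, leave it; origin under its middle
- buffer_bottle: white plastic bottle, 60 mm across, 125 mm high, loose, leave it; origin under its middle
- wash_bottle: amber bottle, 52 mm across, 110 mm high, loose, leave it; origin under its middle
- reservoir: white open trough, 85 x 130 x 30 mm, loose, leave it; origin under its middle
- marker: blue marker pen, about 128 x 13 x 13 mm, lying, loose, leave it; origin under its middle
Mind the look-alikes: they are no part of the job. Leave any orange look-alike of the rod alone.

How it is judged:
On the way, in this order (a step that is already met when the one before it is completed fails the run):
1. the rod's tip is through the top lug (z of rod in the frame of rack below 0.134 m and horizontal distance between rod and top_hole below 0.012 m), for 0.05 s.
2. the tip is through the upper tray's lug (z of rod in the frame of rack below 0.074 m and horizontal distance between rod and top_hole below 0.012 m), for 0.05 s.
3. the tip is through the lower tray's lug (z of rod in the frame of rack below 0.019 m and horizontal distance between rod and top_hole below 0.012 m), for 0.05 s.
At the end, for the whole second after the job is handed in: the rod stands in all four lugs, its grip resting on the top lug (within 2.5 mm of fully down), its tip within 3 mm of the middle of the base hole and its grip within 4 mm of the middle of the top hole, let go and at rest (z of rod in the frame of rack below 0.0085 m and horizontal distance between rod and base_hole below 0.003 m and horizontal distance between rod_grip and top_hole below 0.004 m and linear speed of rod below 0.02 m/s); the robot touches nothing.
It fails at once if the rod is forced: it presses on the rack or its trays with more than 40 N (contact force between rod and rack above 40 N).
It fails at once if another thing on the bench is shifted by more than 30 mm (distance of any of elisa_plate, petri_dish, tip_box, buffer_bottle, wash_bottle, reservoir, marker from where it was at the start of the episode above 0.03 m).
It also fails if it takes over 61 s, if anything falls off the work surface, if the arm or the gripper's body presses on something with over 40 N, if the wrist force passes 120 N, or if a joint passes its speed limit or range.

## Working session

There is one attempt and no reset: what is moved stays moved. The work goes in short steps, Python scripts to look and compute and a shell command to move; the robot and the scene stay as the last step left them, time stands still between calls to the robot, and variables do not carry over. Pictures are saved under pics/ and viewed, and the job is handed in when it is done.

```bash
ls; mkdir -p pics; python3 - <<'E'
from workcell import *
import cv2,numpy as np
print(observe())
for n in("scene","top"):
    c=capture(n);cv2.imwrite(f"pics/{n}0.png",cv2.cvtColor(c["image"],cv2.COLOR_RGB2BGR));np.savez(f"pics/{n}0.npz",**c)
    print(n,c["mtx"],c["k1"],c["rvec"],c["tvec"])
E
```

```text
pics
{'t': 0.0, 'q': array([ 1.13169008e+00,  5.28580798e-02,  1.40171294e+00,  1.74618163e-05,
        1.68857568e+00, -7.02759661e-02]), 'qd': array([ 0.00028273, -0.00011218,  0.00067141, -0.00026311, -0.00106628,
        0.00092442]), 'joint_efforts': array([ 1.52224300e-03, -3.81642973e+01, -3.60199320e+01,  1.53773422e-04,
        5.92320022e-03, -1.60853283e-06]), 'ee_pos': array([0.18908834, 0.48939175, 0.19156726]), 'orientation': array([ 1.83370565e-01,  9.83043556e-01, -7.49769881e-04, -2.04159038e-04]), 'wrist_force': array([0.27355388, 0.01451133, 0.48861809]), 'torque': array([ 0.0354968 , -0.01964019, -0.02738604]), 'finger_gap': 0.999342218948952}
scene [[397.2148494    0.         316.73793228]
 [  0.         397.2148494  202.00235985]
 [  0.           0.           1.        ]] 0.025097642356244024 [ 1.27104304  2.51194088 -0.70385285] [ 0.32268083 -0.32905702  1.33994954]
top [[407.7922205    0.         317.04388291]
 [  0.         407.7922205  198.50563203]
 [  0.           0.           1.        ]] 0.01660231375030016 [ 2.19352839 -2.19569884  0.04960477] [0.01873518 0.5586441  1.4401998 ]
```

View pics/scene0.png

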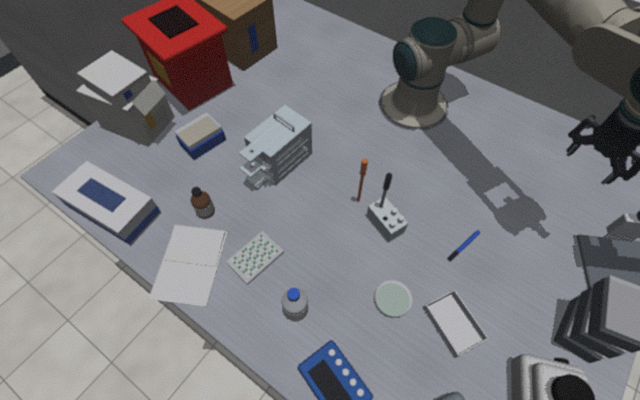

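View pics/top0.png

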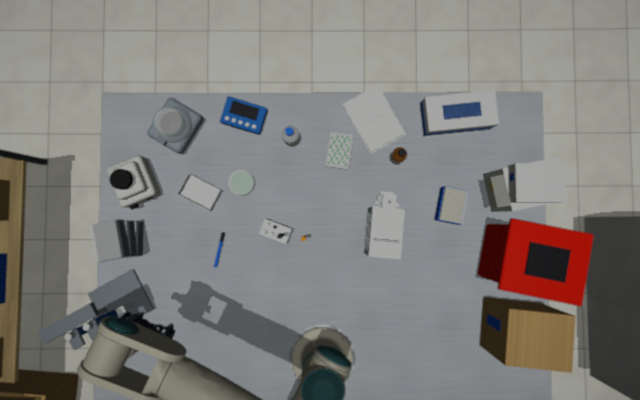

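The scene view shows the rack near (280,145), the rod in its block near (388,190) with the orange look-alike at (362,180). The top view shows the rack at (385,230), lugs at (385,200), block at (276,231). I'll enlarge these.

```bash
cat > h.py <<'E'
import numpy as np,cv2
def load(f): return dict(np.load(f))
def ray(c,u,v):
    K=c["mtx"];xd=(u-K[0,2])/K[0,0];yd=(v-K[1,2])/K[1,1];k=float(c["k1"])
    x,y=xd,yd
    for _ in range(20):
        s=1+k*(x*x+y*y);x,y=xd/s,yd/s
    R=cv2.Rodrigues(c["rvec"])[0];t=c["tvec"].reshape(3)
    return -R.T@t, R.T@np.array([x,y,1.])
def atz(c,u,v,z):
    o,d=ray(c,u,v);return o+d*(z-o[2])/d[2]
def px(c,P):
    P=np.atleast_2d(P);R=cv2.Rodrigues(c["rvec"])[0];p=P@R.T+c["tvec"].reshape(3)
    x,y=p[:,0]/p[:,2],p[:,1]/p[:,2];s=1+float(c["k1"])*(x*x+y*y);K=c["mtx"]
    return np.c_[K[0,0]*x*s+K[0,2],K[1,1]*y*s+K[1,2]]
def crop(c,name,u0,v0,u1,v1,s,step=10):
    im=cv2.cvtColor(c["image"],cv2.COLOR_RGB2BGR)[v0:v1,u0:u1]
    im=cv2.resize(im,None,fx=s,fy=s,interpolation=cv2.INTER_CUBIC)
    for u in range(u0-u0%step+step,u1,step):
        cv2.line(im,(int((u-u0+.5)*s),0),(int((u-u0+.5)*s),4),(0,0,255),1);cv2.putText(im,str(u),(int((u-u0+.5)*s)-10,14),0,.35,(0,0,255),1)
    for v in range(v0-v0%step+step,v1,step):
        cv2.line(im,(0,int((v-v0+.5)*s)),(4,int((v-v0+.5)*s)),(0,0,255),1);cv2.putText(im,str(v),(5,int((v-v0+.5)*s)+4),0,.35,(0,0,255),1)
    cv2.imwrite(name,im)
E
python3 - <<'E'
from h import *
s=load("pics/scene0.npz");t=load("pics/top0.npz")
crop(s,"pics/s_rack.png",230,95,320,195,6)
crop(t,"pics/t_rack.png",350,180,420,270,6)
crop(t,"pics/t_blk.png",250,205,320,255,10)
crop(s,"pics/s_blk.png",345,145,420,245,6)
E
```

```text
(no output)
```

View pics/s_rack.png

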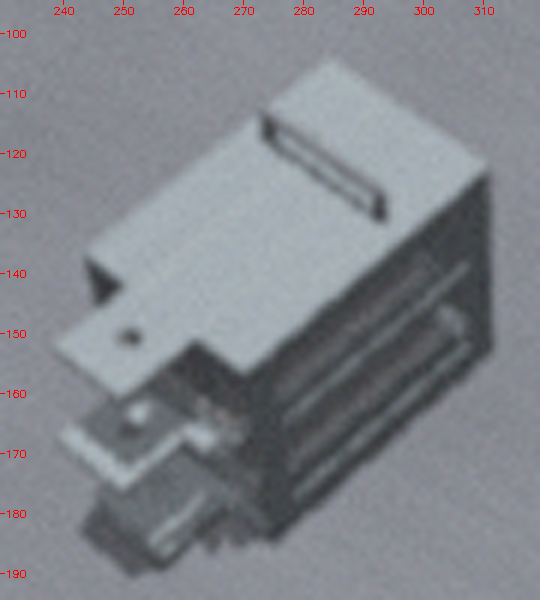

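View pics/t_rack.png

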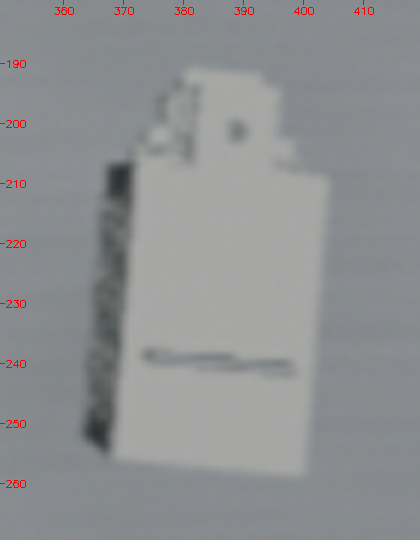

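View pics/t_blk.png

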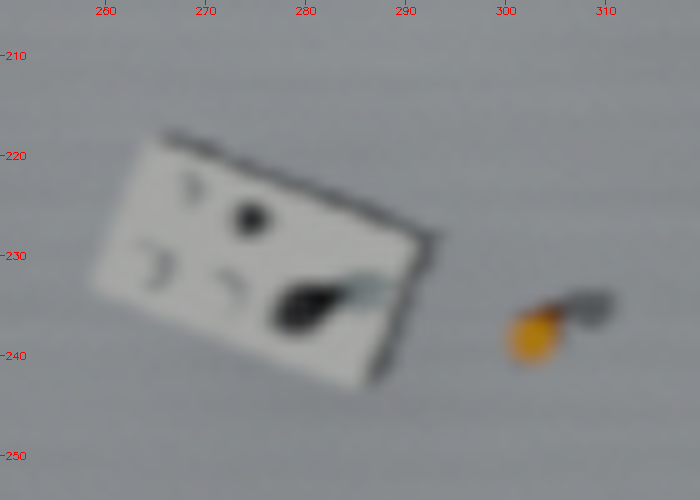

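View pics/s_blk.png

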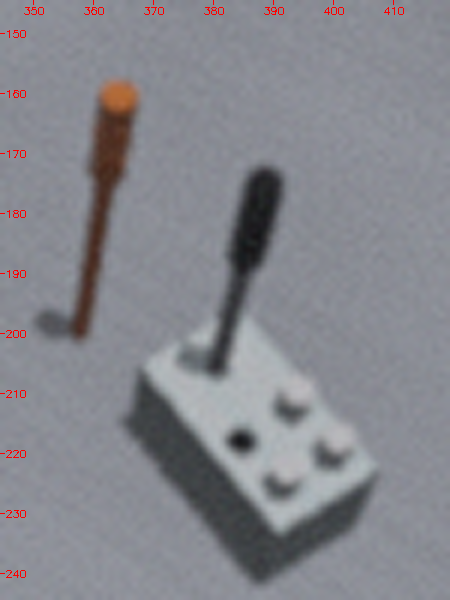

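```bash
cat > fit.py <<'E'
from h import *
from scipy.optimize import least_squares
s=load("pics/scene0.npz");t=load("pics/top0.npz")
def T(p,P): 
    c,s_=np.cos(p[2]),np.sin(p[2]);P=np.array(P,float)
    return np.c_[P[:,0]*c-P[:,1]*s_+p[0],P[:,0]*s_+P[:,1]*c+p[1],P[:,2]]
def fit(obs,p0):
    f=lambda p:np.concatenate([(px(c,T(p,P))-U).ravel() for c,P,U in obs])
    r=least_squares(f,p0,loss="soft_l1");return r.x,f(r.x).reshape(-1,2).round(1)
z=.14
R4=[[.087,-.052,z],[.087,.052,z],[-.075,.052,z],[-.075,-.052,z],[-.095,0,z]]
Ut=[[368.5,255.5],[400.5,258.5],[404,209],[371.5,206],[389,201]]
Us=[[310,122.5],[285,104],[244,137],[270,156.5],[251.3,150.5],]
for o in([(t,R4,Ut)],[(s,R4,Us)],[(t,R4,Ut),(s,R4,Us)]):
    p,r=fit(o,[.4,-.1,3.1]);print("rack",p.round(4),T(p,[[-.095,0,z]]).round(4),r.tolist())
z=.055
B4=[[.028,.05,z],[.028,-.05,z],[-.028,-.05,z],[-.028,.05,z]]
# top img corners: TL(265,218) TR(293,228) BR(286.5,243) BL(259,233)
Ut=[[265,218],[292,228],[286,243],[259,233.5]]
# scene: left(368,206) bottom(391,233) right(407,222) top(386,197)
Us=[[391,233],[368,206],[385,197],[407,222]]
for o in([(t,B4,Ut)],[(s,B4,Us)],[(t,B4,Ut),(s,B4,Us)]):
    p,r=fit(o,[.4,.1,-.3]);print("block",p.round(4),r.tolist())
    for y in(-.03,):print(T(p,[[x,y,z] for x in(-.014,0,.014)]).round(4).tolist())
print("top hole px",[atz(t,274.5,226.3,.055),atz(s,384.5,217.8,.055)])
print("rod entry",[atz(t,286,233.5,.055),atz(s,380.5,206,.055)])
print("rod top",atz(t,279,236,.2),atz(s,389,174,.2))
E
python3 fit.py
```

```text
rack [ 0.4491 -0.2068  3.0571] [[ 0.5438 -0.2148  0.14  ]] [[-0.2, 0.4], [-0.0, 0.1], [0.1, -0.4], [0.6, -0.1], [-0.4, 0.1]]
rack [ 0.4487 -0.2085  3.0462] [[ 0.5433 -0.2176  0.14  ]] [[1.3, -0.3], [-0.3, 0.2], [-0.6, -0.5], [0.2, 0.2], [-0.2, 0.3]]
rack [ 0.449  -0.2077  3.0508] [[ 0.5436 -0.2163  0.14  ]] [[-0.1, 0.3], [0.1, 0.2], [0.5, -0.3], [1.0, -0.2], [0.0, 0.1], [1.5, -0.2], [-0.3, 0.4], [-0.5, -0.2], [0.5, 0.4], [0.1, 0.6]]
block [ 0.4458  0.1615 -0.3523] [[-0.2, -0.0], [-0.1, -0.0], [0.3, 0.3], [0.1, -0.2]]
[[0.4223, 0.1382, 0.055], [0.4355, 0.1334, 0.055], [0.4486, 0.1285, 0.055]]
block [ 0.4461  0.1622 -0.3607] [[0.1, 0.4], [-0.2, -0.5], [-0.7, -1.1], [0.9, 1.0]]
[[0.4224, 0.1391, 0.055], [0.4355, 0.1341, 0.055], [0.4486, 0.1292, 0.055]]
block [ 0.4459  0.1618 -0.356 ] [[-0.3, -0.1], [-0.2, 0.0], [0.1, 0.3], [-0.0, -0.3], [0.1, 0.3], [-0.3, -0.5], [-0.9, -1.2], [0.8, 0.8]]
[[0.4223, 0.1386, 0.055], [0.4355, 0.1337, 0.055], [0.4486, 0.1289, 0.055]]
top hole px [array([0.46069855, 0.16501961, 0.055     ]), array([0.46048871, 0.16144929, 0.055     ])]
rod entry [array([0.43587567, 0.12522921, 0.055     ]), array([0.43574586, 0.13384788, 0.055     ])]
rod top [0.43346351 0.1352819  0.2       ] [0.43278469 0.13306462 0.2       ]
```

```bash
cat > m.py <<'E'
from fit import *
print('----')
p=np.array([.449,-.2077,3.0508])
for n,c in(("s",s),("t",t)):
  for z in(.14,.082,.078,.026,.022,.012,.003):
    for d in(-10,0,10):
        P=[[-.121-d/1e3,-.022,z],[-.121-d/1e3,.022,z],[-.095-d/1e3,0,z]]
        print(n,z,d,px(c,T(p,P)).round(1).tolist())
print("orange base",atz(s,358,200.5,0),atz(t,302.5,238,.19), atz(s,364,161,.19))
E
python3 m.py | sed '1,/----/d'; python3 - <<'E'
from h import *
s=load("pics/scene0.npz");crop(s,"pics/s_lug.png",232,142,282,195,12,5)
E
```

```text
s 0.14 -10 [[252.8, 159.0], [241.3, 150.3], [254.1, 148.9]]
s 0.14 0 [[250.0, 161.3], [238.6, 152.5], [251.4, 151.1]]
s 0.14 10 [[247.2, 163.6], [235.8, 154.8], [248.7, 153.3]]
s 0.082 -10 [[255.7, 171.9], [244.8, 163.4], [257.0, 162.0]]
s 0.082 0 [[253.1, 174.1], [242.2, 165.5], [254.4, 164.1]]
s 0.082 10 [[250.5, 176.3], [239.5, 167.7], [251.8, 166.3]]
s 0.078 -10 [[255.9, 172.7], [245.0, 164.2], [257.2, 162.8]]
s 0.078 0 [[253.3, 174.9], [242.4, 166.4], [254.6, 165.0]]
s 0.078 10 [[250.7, 177.2], [239.8, 168.6], [252.0, 167.1]]
s 0.026 -10 [[258.4, 183.2], [247.9, 174.9], [259.5, 173.5]]
s 0.026 0 [[255.9, 185.4], [245.3, 177.0], [257.1, 175.6]]
s 0.026 10 [[253.3, 187.5], [242.8, 179.1], [254.6, 177.7]]
s 0.022 -10 [[258.6, 184.0], [248.1, 175.7], [259.7, 174.3]]
s 0.022 0 [[256.1, 186.1], [245.6, 177.8], [257.2, 176.4]]
s 0.022 10 [[253.5, 188.3], [243.0, 179.9], [254.8, 178.5]]
s 0.012 -10 [[259.0, 185.9], [248.6, 177.6], [260.1, 176.3]]
s 0.012 0 [[256.5, 188.0], [246.1, 179.7], [257.7, 178.4]]
s 0.012 10 [[254.0, 190.2], [243.6, 181.9], [255.2, 180.5]]
s 0.003 -10 [[259.4, 18
[... 842 characters left out ...]
[390.5, 192.9], [383.7, 199.7]]
t 0.022 -10 [[377.5, 197.5], [389.9, 198.6], [383.1, 205.4]]
t 0.022 0 [[377.7, 194.7], [390.1, 195.8], [383.3, 202.6]]
t 0.022 10 [[377.9, 191.9], [390.3, 193.0], [383.5, 199.8]]
t 0.012 -10 [[377.1, 197.7], [389.4, 198.8], [382.6, 205.5]]
t 0.012 0 [[377.3, 194.9], [389.6, 196.0], [382.8, 202.7]]
t 0.012 10 [[377.5, 192.1], [389.8, 193.2], [383.1, 199.9]]
t 0.003 -10 [[376.7, 197.8], [388.9, 198.9], [382.2, 205.6]]
t 0.003 0 [[376.9, 195.0], [389.2, 196.1], [382.4, 202.8]]
t 0.003 10 [[377.2, 192.2], [389.4, 193.3], [382.7, 200.0]]
orange base [4.26144367e-01 6.07835362e-02 1.11022302e-16] [0.42675821 0.06294557 0.19      ] [0.42846851 0.06067871 0.19      ]
```

View pics/s_lug.png

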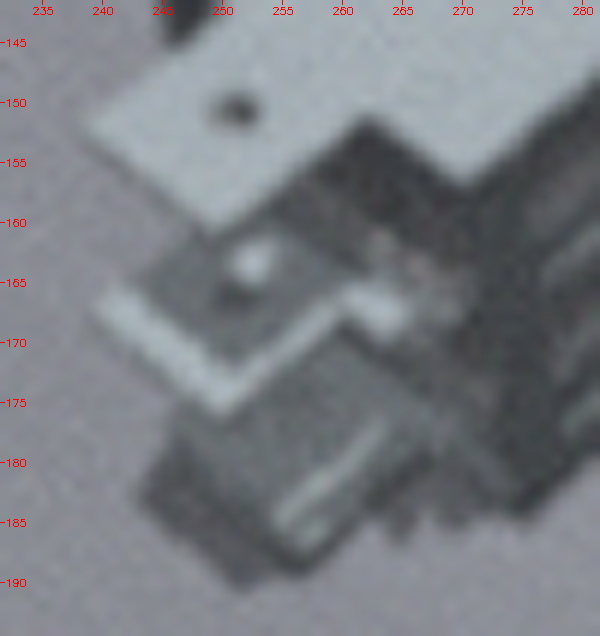

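The upper lug's hole shows near (251,166) and its front edge from (240,167) to (250,175), which puts it about 9–10 mm out. The lower tray looks about 0–4 mm out. Moving to the rod now.

```bash
cat > go.py <<'E'
# usage: python3 go.py x y z [jawdeg] : print remaining shift in tool axes
import sys
from workcell import *
import numpy as np
from scipy.spatial.transform import Rotation as R
o=observe();r=R.from_quat(o["orientation"]);M=r.as_matrix()
g=np.array([float(v) for v in sys.argv[1:4]])
print("t",round(o["t"],2),"pos",o["ee_pos"].round(4),"jaw",np.degrees(np.arctan2(M[1,1],M[0,1])).round(2),"z",M[:,2].round(3),"F",o["wrist_force"].round(1),"gap",round(o["finger_gap"],3))
print("tool shift",(M.T@(g-o["ee_pos"])).round(4))
E
python3 -m crank '[-0.0358,-0.0243,-0.006,0,100,-0.0358,-0.0243,-0.006,0,100,-0.0358,-0.0243,-0.006,0,100,-0.0358,-0.0243,-0.006,0,100,-0.0358,-0.0243,-0.006,0,100]'
python3 -m crank '[-0.0358,-0.0243,-0.006,0,100,-0.0358,-0.0243,-0.006,0,100,-0.0358,-0.0243,-0.006,0,100,-0.0358,-0.0243,-0.006,0,100,-0.0358,-0.0243,-0.006,0,100]'
python3 -m crank '[0,0,0,10.6,100,0,0,0,10.6,100,0,0,0,10.6,100,0,0,0,10.6,100,0,0,0,10.6,100]'
python3 -m crank '[0,0,0,10.6,100,0,0,0,10.5,100,0,0,0,0,100,0,0,0,0,100,0,0,0,0,100]'
python3 go.py .4350 .1337 .25
```

```text
t: 0.72
ee_pos: [0.3129, 0.3105, 0.2223]
orientation: [0.183, 0.983, -0.0, -0.0]
wrist_force: [0.1, 0.1, 0.4]
finger_gap: 0.997
t: 1.35
ee_pos: [0.4361, 0.1327, 0.2523]
orientation: [0.183, 0.983, -0.0, -0.0]
wrist_force: [0.3, 0.5, -0.5]
finger_gap: 0.998
t: 1.98
ee_pos: [0.4354, 0.1339, 0.252]
orientation: [0.605, 0.796, -0.0, -0.0]
wrist_force: [0.5, -0.1, -0.8]
finger_gap: 0.999
t: 2.6
ee_pos: [0.4355, 0.134, 0.2523]
orientation: [0.738, 0.675, -0.0, -0.0]
wrist_force: [-0.2, 0.5, 0.1]
finger_gap: 1.0
t 2.6 pos [0.4355 0.134  0.2523] jaw -5.12 z [-0.  0. -1.] F [-0.2  0.5  0.1] gap 1.0
tool shift [-0.0003 -0.0005  0.0023]
```

```bash
python3 -m crank '[0,0,0.026,0,100,0,0,0.026,0,100,0,0,0.026,0,100,0,0,0.026,0,100,0,0,0,0,60]'
python3 -m crank '[0,0,0,0,40,0,0,0,0,30,0,0,0,0,0,0,0,0,0,0,0,0,0,0,0]'
python3 -m crank '[0,0,0,0,0,0,0,0,0,0,0,0,0,0,0,0,0,0,0,0,0,0,0,0,0]'
python3 go.py .4350 .1337 .148
```

```text
t: 3.22
ee_pos: [0.4344, 0.1338, 0.1466]
orientation: [0.738, 0.674, -0.002, -0.001]
wrist_force: [0.5, -1.0, -0.1]
finger_gap: 0.82
t: 3.85
ee_pos: [0.4361, 0.1342, 0.1495]
orientation: [0.739, 0.674, 0.001, 0.0]
wrist_force: [-0.1, -0.3, 6.1]
finger_gap: 0.152
t: 4.47
ee_pos: [0.4361, 0.1342, 0.1495]
orientation: [0.739, 0.674, 0.001, 0.0]
wrist_force: [-0.0, 0.0, 6.3]
finger_gap: 0.147
t 4.47 pos [0.4361 0.1342 0.1495] jaw -5.22 z [ 0.002  0.001 -1.   ] F [-0.   0.   6.3] gap 0.147
tool shift [-0.0006 -0.0011  0.0015]
```

```bash
python3 -m crank '[0,0,-0.03,0,0,0,0,-0.03,0,0,0,0,-0.03,0,0,0,0,-0.03,0,0,0,0,-0.03,0,0]'
python3 - <<'E'
from workcell import *
from h import *
for n,b in(("scene",None),("top",None)):
    c=capture(n);np.savez(f"pics/{n}1.npz",**c)
    print(n,px(c,[[.436,.134,.30],[.436,.134,.13]]))
    q=px(c,[.436,.134,.2])[0].astype(int)
    crop(c,f"pics/{n}1.png",q[0]-45,q[1]-45,q[0]+45,q[1]+45,7)
E
python3 go.py 0.58 -.22 .29
```

```text
t: 5.1
ee_pos: [0.4353, 0.134, 0.2989]
orientation: [0.739, 0.674, -0.0, -0.0]
wrist_force: [0.7, -0.4, -0.3]
finger_gap: 0.149
scene [[395.64185368 148.46124917]
 [384.45469008 191.01112427]]
top [[276.04379222 236.60542128]
 [281.47784491 234.30471116]]
t 5.2 pos [0.4364 0.1342 0.3014] jaw -5.23 z [ 0.005  0.001 -1.   ] F [-0.5 -0.7  0.6] gap 0.147
tool shift [-0.3396  0.1752  0.0118]
```

View pics/scene1.png

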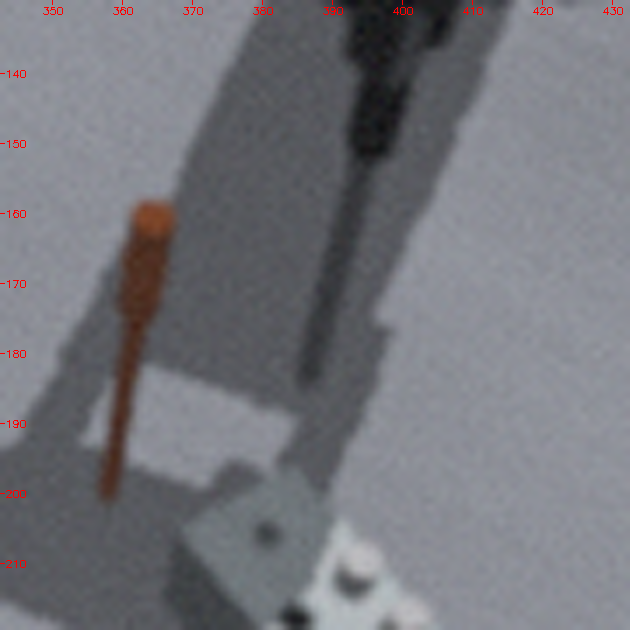

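View pics/top1.png

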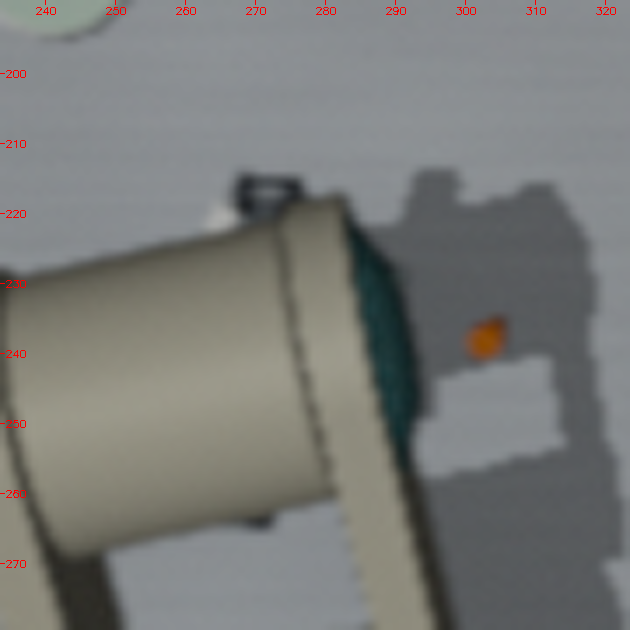

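```bash
python3 - <<'E'
from h import *
c=load("pics/scene1.npz");print(px(c,[[.4364,.1342,.1617],[.4364,.1342,.2957-.0]]))
E
python3 go.py 0.5984 -.2213 .30; python3 -m crank '[0.036,0.0195,0,0,0,0.036,0.0195,0,0,0,0.036,0.0195,0,0,0,0.036,0.0195,0,0,0,0.036,0.0195,0,0,0]'
python3 go.py 0.5984 -.2213 .30
```

```text
[[386.26988807 184.18923767]
 [395.29697398 149.8751857 ]]
t 5.2 pos [0.4364 0.1342 0.3014] jaw -5.23 z [ 0.005  0.001 -1.   ] F [-0.5 -0.7  0.6] gap 0.147
tool shift [-0.3393  0.1937  0.0019]
t: 5.82
ee_pos: [0.5495, 0.3054, 0.2964]
orientation: [0.739, 0.674, -0.001, -0.0]
wrist_force: [0.2, -0.0, -1.0]
finger_gap: 0.15
t 5.83 pos [0.5495 0.3054 0.2964] jaw -5.23 z [-0.002 -0.001 -1.   ] F [ 0.2 -0.  -1. ] gap 0.15
tool shift [-0.5201  0.0967 -0.0032]
```

I picked the wrong sign for tool x on that move. It did no harm, because the rod stayed high over free bench. Going back the other way.

```bash
python3 -m crank '[-0.05,0.0097,0,0,0,-0.052,0.0097,0,0,0,-0.052,0.0097,-0.003,0,0,-0.052,0.0097,0,0,0,-0.052,0.0097,0,0,0]'
python3 -m crank '[-0.052,0.0097,0,0,0,-0.052,0.0097,0,0,0,-0.052,0.0097,0,0,0,-0.052,0.0097,0,0,0,-0.052,0.0097,0,0,0]'
python3 -m crank '[0,0,0,0,0,0,0,0,0,0,0,0,0,0,0,0,0,0,0,0,0,0,0,0,0]'
python3 go.py 0.5984 -.2213 .1745
```

```text
t: 6.45
ee_pos: [0.5735, 0.0413, 0.2996]
orientation: [0.739, 0.674, -0.001, -0.001]
wrist_force: [-0.1, 0.7, -0.1]
finger_gap: 0.153
t: 7.08
ee_pos: [0.5982, -0.2219, 0.2994]
orientation: [0.739, 0.674, -0.0, -0.001]
wrist_force: [0.2, -0.0, -0.9]
finger_gap: 0.151
t: 7.7
ee_pos: [0.5986, -0.2197, 0.3016]
orientation: [0.738, 0.674, 0.0, 0.0]
wrist_force: [0.4, -0.4, -0.3]
finger_gap: 0.151
t 7.7 pos [ 0.5986 -0.2197  0.3016] jaw -5.18 z [ 0. -0. -1.] F [ 0.4 -0.4 -0.3] gap 0.151
tool shift [-1.700e-03 -1.000e-04  1.271e-01]
```

```bash
python3 -m crank '[-0.0015,0,0.03,0,0,0,0,0.03,0,0,0,0,0.03,0,0,0,0,0.03,0,0,0,0,0.007,0,0]'
python3 -m crank '[0,-0.003,0,0,0,0,-0.003,0,0,0,0,0,0,0,0,0,0,0,0,0,0,0,0,0,0]'
python3 - <<'E'
from workcell import *
from h import *
c=capture("scene");np.savez("pics/scene2.npz",**c)
crop(c,"pics/scene2.png",215,120,285,200,8)
E
python3 go.py 0.5984 -.2213 .1745
```

```text
t: 8.32
ee_pos: [0.5974, -0.2211, 0.172]
orientation: [0.739, 0.674, -0.001, -0.002]
wrist_force: [0.6, 0.1, -0.8]
finger_gap: 0.147
t: 8.95
ee_pos: [0.5924, -0.2213, 0.1746]
orientation: [0.739, 0.674, 0.0, 0.0]
wrist_force: [0.1, -0.2, -0.9]
finger_gap: 0.15
t 9.0 pos [ 0.5924 -0.2213  0.1744] jaw -5.23 z [ 0.  0. -1.] F [-0.7 -0.2 -1.1] gap 0.146
tool shift [ 0.0005  0.006  -0.0001]
```

View pics/scene2.png

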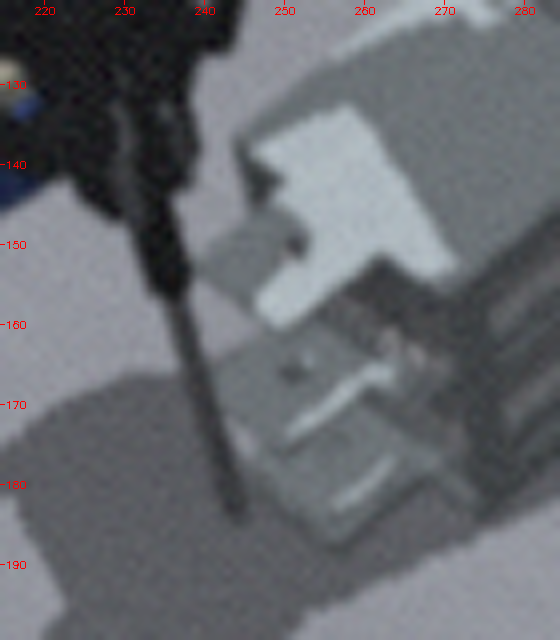

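The upper hole is at (251,166), about 10 mm out. The lower lug's front is near the base lug's corner at (257,188). Now I'll push the upper tray home with the rod's shaft until the shaft meets the fixed top lug.

```bash
python3 -m crank '[0,-0.0015,0,0,0,0,-0.0015,0,0,0,0,-0.0015,0,0,0,0,-0.0015,0,0,0,0,0,0,0,0]'
python3 -m crank '[0,-0.001,0,0,0,0,-0.001,0,0,0,0,-0.001,0,0,0,0,-0.001,0,0,0,0,0,0,0,0]'
python3 -m crank '[0,-0.001,0,0,0,0,-0.001,0,0,0,0,-0.001,0,0,0,0,0,0,0,0,0,0,0,0,0]'
python3 go.py .5436 -.2163 .1745
```

```text
t: 9.62
ee_pos: [0.5863, -0.2207, 0.1744]
orientation: [0.739, 0.674, 0.0, 0.0]
wrist_force: [0.6, -0.0, -1.2]
finger_gap: 0.149
t: 10.25
ee_pos: [0.5825, -0.2203, 0.1745]
orientation: [0.739, 0.674, 0.0, 0.0]
wrist_force: [2.3, 0.5, -1.7]
finger_gap: 0.151
t: 10.88
ee_pos: [0.5794, -0.2201, 0.1744]
orientation: [0.739, 0.674, 0.0, -0.0]
wrist_force: [2.1, -0.6, -0.0]
finger_gap: 0.149
t 10.88 pos [ 0.5794 -0.2201  0.1744] jaw -5.23 z [-0.  0. -1.] F [ 2.1 -0.6 -0. ] gap 0.149
tool shift [ 0.0005 -0.036  -0.0001]
```

```bash
python3 -m crank '[0,-0.001,0,0,0,0,-0.001,0,0,0,0,-0.001,0,0,0,0,0,0,0,0,0,0,0,0,0]'
python3 -m crank '[0,-0.0005,0,0,0,0,-0.0005,0,0,0,0,-0.0005,0,0,0,0,0,0,0,0,0,0,0,0,0]'
python3 go.py .5436 -.2163 .1745
```

```text
t: 11.5
ee_pos: [0.5763, -0.2198, 0.1744]
orientation: [0.739, 0.674, -0.0, -0.0]
wrist_force: [1.9, -0.1, -0.4]
finger_gap: 0.152
t: 12.12
ee_pos: [0.5749, -0.2197, 0.1744]
orientation: [0.739, 0.674, 0.0, -0.0]
wrist_force: [2.2, 0.5, -0.3]
finger_gap: 0.151
t 12.12 pos [ 0.5749 -0.2197  0.1744] jaw -5.23 z [-0.  0. -1.] F [ 2.2  0.5 -0.3] gap 0.151
tool shift [ 0.0005 -0.0315 -0.0001]
```

```bash
python3 -m crank '[0,-0.0005,0,0,0,0,-0.0005,0,0,0,0,0,0,0,0,0,0,0,0,0,0,0,0,0,0]'
python3 -m crank '[0,-0.0005,0,0,0,0,-0.0005,0,0,0,0,0,0,0,0,0,0,0,0,0,0,0,0,0,0]'
python3 go.py .5436 -.2163 .1745
```

```text
t: 12.75
ee_pos: [0.5739, -0.2196, 0.1744]
orientation: [0.739, 0.674, 0.0, -0.0]
wrist_force: [1.8, -0.6, -0.5]
finger_gap: 0.148
t: 13.38
ee_pos: [0.5729, -0.2195, 0.1744]
orientation: [0.739, 0.674, 0.0, -0.0]
wrist_force: [1.7, -0.4, 0.0]
finger_gap: 0.152
t 13.38 pos [ 0.5729 -0.2195  0.1744] jaw -5.23 z [ 0.  0. -1.] F [ 1.7 -0.4  0. ] gap 0.152
tool shift [ 0.0005 -0.0295 -0.0001]
```

```bash
python3 -m crank '[0,-0.0005,0,0,0,0,-0.0005,0,0,0,0,0,0,0,0,0,0,0,0,0,0,0,0,0,0]'
python3 go.py .5436 -.2163 .1745
python3 - <<'E'
from workcell import *
from h import *
c=capture("scene");np.savez("pics/scene3.npz",**c)
crop(c,"pics/scene3.png",215,120,285,200,8)
E
```

```text
t: 14.0
ee_pos: [0.572, -0.2194, 0.1744]
orientation: [0.739, 0.674, 0.0, 0.0]
wrist_force: [4.3, 0.1, -0.5]
finger_gap: 0.153
t 14.0 pos [ 0.572  -0.2194  0.1744] jaw -5.22 z [ 0.  0. -1.] F [ 4.3  0.1 -0.5] gap 0.153
tool shift [ 0.0005 -0.0286 -0.0001]
```

View pics/scene3.png

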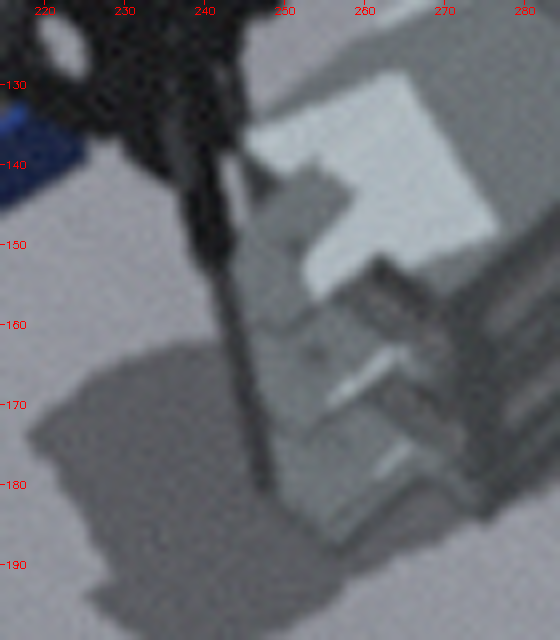

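```bash
python3 - <<'E'
from h import *
c=load("pics/scene3.npz");print(px(c,[[.572,-.2194,.169],[.572,-.2194,.035]]))
c=load("pics/scene2.npz");print(px(c,[[.5924,-.2213,.169],[.5924,-.2213,.035]]))
E
```

```text
[[241.56768147 150.46361254]
 [249.33923004 179.85437693]]
[[235.65541313 155.18390071]
 [244.08060892 184.30048187]]
```

```bash
python3 - <<'E'
from h import *
c=load("pics/scene3.npz");crop(c,"pics/z3.png",232,142,264,190,12,5)
E
```

```text
(no output)
```

View pics/z3.png

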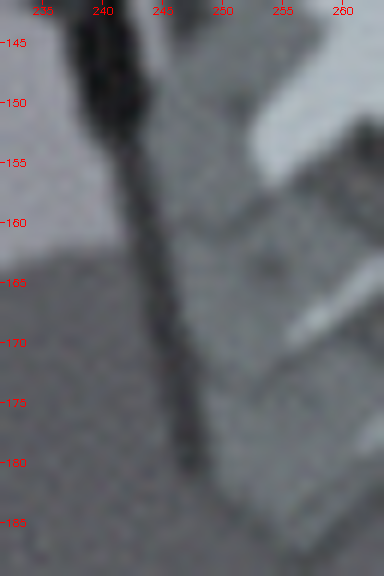

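The tip at (247,181) sits about 2 px outward of where a vertical rod would be, so the rod leans about 0.04 rad under load. I'll back off and see whether it springs back.

```bash
python3 -m crank '[0,0.004,0,0,0,0,0.004,0,0,0,0,0,0,0,0,0,0,0,0,0,0,0,0,0,0]'
python3 - <<'E'
from workcell import *
from h import *
c=capture("scene");np.savez("pics/scene4.npz",**c)
crop(c,"pics/z4.png",228,142,268,192,12,10)
o=observe()["ee_pos"];print(o,px(c,[o-[0,0,.0055],o-[0,0,.1395]]))
E
```

```text
t: 14.68
ee_pos: [0.5797, -0.2201, 0.1743]
orientation: [0.739, 0.674, -0.0, -0.0]
wrist_force: [0.0, 0.3, -0.3]
finger_gap: 0.147
[ 0.57978233 -0.22009792  0.17437034] [[239.33968909 152.29222317]
 [247.35599415 181.57326143]]
```

View pics/z4.png

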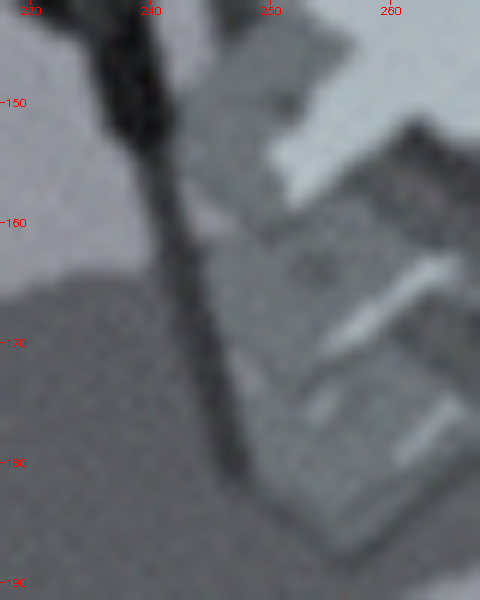

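It springs back upright, so the lean was elastic. The top-lug contact, corrected for that lean, agrees with the vision estimate of the hole. The upper tray should now be about 2–3 mm out. Lifting over the top hole.

```bash
python3 -m crank '[0,0.002,-0.026,0,0,0,0,-0.026,0,0,0,0,-0.026,0,0,0,0,-0.026,0,0,0,0,-0.02,0,0]'
python3 go.py .5436 -.2163 .294
```

```text
t: 15.35
ee_pos: [0.5819, -0.2204, 0.2998]
orientation: [0.739, 0.674, 0.0, 0.001]
wrist_force: [-0.7, 0.0, -1.5]
finger_gap: 0.154
t 15.35 pos [ 0.5819 -0.2204  0.2998] jaw -5.23 z [ 0.001 -0.    -1.   ] F [-0.7  0.  -1.5] gap 0.154
tool shift [ 0.0006 -0.0385  0.0058]
```

```bash
python3 -m crank '[0,-0.013,0,0,0,0,-0.013,0,0,0,0.0005,-0.0125,0,0,0,0,0,0,0,0,0,0,0,0,0]'
python3 go.py .5436 -.2163 .294
python3 - <<'E'
from workcell import *
from h import *
o=observe()["ee_pos"]
for n in("scene","top"):
    c=capture(n);np.savez(f"pics/{n}5.npz",**c)
    print(n,px(c,[o-[0,0,.1395],[.5436,-.2163,.14]]))
    crop(c,f"pics/{n}5.png",*((230,110,280,170) if n=="scene" else (365,175,415,225)),12,5)
E
```

```text
t: 15.98
ee_pos: [0.5438, -0.2163, 0.2984]
orientation: [0.739, 0.674, 0.0, 0.0]
wrist_force: [0.7, -0.2, -1.1]
finger_gap: 0.146
t 15.97 pos [ 0.5438 -0.2163  0.2984] jaw -5.23 z [ 0.  0. -1.] F [ 0.7 -0.2 -1.1] gap 0.146
tool shift [ 0.     -0.0002  0.0044]
scene [[250.28468577 146.61611471]
 [251.39437923 151.07929246]]
top [[390.05428708 200.82553941]
 [389.02984716 201.14780579]]
```

View pics/scene5.png

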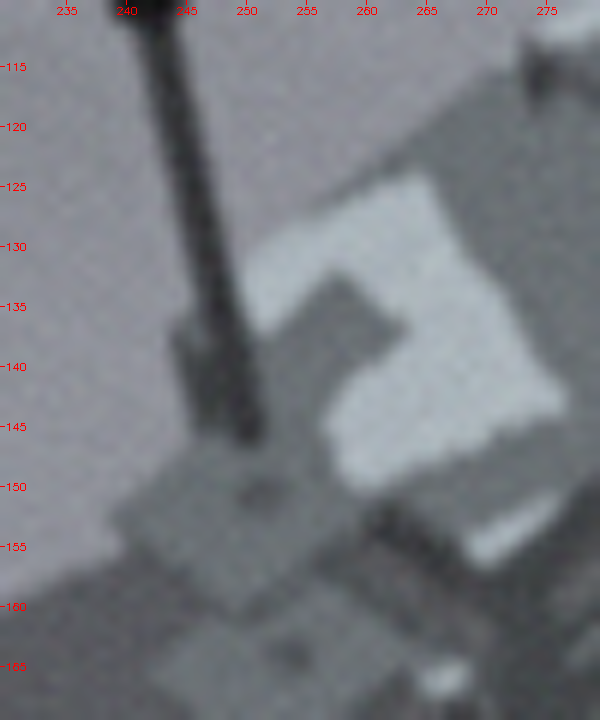

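View pics/top5.png

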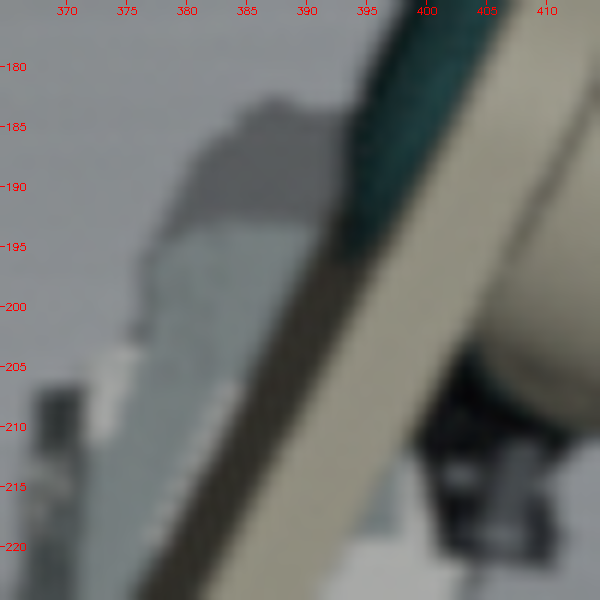

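The tip is at (250.2,146.4) and the hole at (251.3,150.3), so the tip is on line to within about 1 mm. Descending gently.

```bash
python3 -m crank '[-0.0006,-0.0006,0.006,0,0,0,0,0.006,0,0,0,0,0.003,0,0,0,0,0.0015,0,0,0,0,0.0,0,0]'
python3 -m crank '[0,0,0.0015,0,0,0,0,0.0015,0,0,0,0,0.0,0,0,0,0,0.0,0,0,0,0,0.0,0,0]'
python3 go.py .5436 -.2163 .274
```

```text
t: 16.7
ee_pos: [0.5429, -0.2168, 0.2819]
orientation: [0.739, 0.674, 0.0, -0.0]
wrist_force: [0.4, -0.3, -0.7]
finger_gap: 0.152
t: 17.32
ee_pos: [0.543, -0.2169, 0.2789]
orientation: [0.739, 0.674, 0.0, 0.0]
wrist_force: [0.5, 0.1, -0.9]
finger_gap: 0.151
t 17.32 pos [ 0.543  -0.2169  0.2789] jaw -5.23 z [ 0.  0. -1.] F [ 0.5  0.1 -0.9] gap 0.151
tool shift [0.0006 0.0006 0.0049]
```

```bash
python3 -m crank '[0,0,0.0015,0,0,0,0,0.0015,0,0,0,0,0.0,0,0,0,0,0.0,0,0,0,0,0.0,0,0]'
python3 go.py .5436 -.2163 .274
```

```text
t: 17.95
ee_pos: [0.5429, -0.2169, 0.2759]
orientation: [0.739, 0.674, 0.0, -0.0]
wrist_force: [-0.0, -0.1, -0.0]
finger_gap: 0.149
t 17.95 pos [ 0.5429 -0.2169  0.2759] jaw -5.23 z [ 0.  0. -1.] F [-0.  -0.1 -0. ] gap 0.149
tool shift [0.0006 0.0006 0.0019]
```

```bash
python3 -m crank '[0,0,0.0015,0,0,0,0,0.0015,0,0,0,0,0.0015,0,0,0,0,0.0015,0,0,0,0,0.0,0,0]'
python3 go.py .5436 -.2163 .274
```

```text
t: 18.58
ee_pos: [0.5429, -0.2168, 0.2696]
orientation: [0.739, 0.674, -0.0, -0.0]
wrist_force: [0.6, 0.3, -1.3]
finger_gap: 0.149
t 18.57 pos [ 0.5429 -0.2168  0.2696] jaw -5.23 z [-0.  0. -1.] F [ 0.6  0.3 -1.3] gap 0.149
tool shift [ 0.0006  0.0007 -0.0044]
```

The tip is through the top lug with no force. On down to just above the upper lug.

```bash
python3 -m crank '[0,0,0.008,0,0,0,0,0.008,0,0,0,0,0.008,0,0,0,0,0.008,0,0,0,0,0.006,0,0]'
python3 -m crank '[0,0,0.0015,0,0,0,0,0.0015,0,0,0,0,0,0,0,0,0,0,0,0,0,0,0.0,0,0]'
python3 go.py .5436 -.2163 .2215
```

```text
t: 19.2
ee_pos: [0.5429, -0.2168, 0.2312]
orientation: [0.739, 0.674, -0.0, -0.0]
wrist_force: [2.1, -1.0, 0.3]
finger_gap: 0.152
t: 19.82
ee_pos: [0.5429, -0.2168, 0.2289]
orientation: [0.739, 0.674, 0.0, -0.0]
wrist_force: [-0.2, 0.6, -0.3]
finger_gap: 0.148
t 19.82 pos [ 0.5429 -0.2168  0.2289] jaw -5.23 z [ 0.  0. -1.] F [-0.2  0.6 -0.3] gap 0.148
tool shift [0.0006 0.0006 0.0074]
```

```bash
python3 -m crank '[0,0,0.0015,0,0,0,0,0.0015,0,0,0,0,0.0015,0,0,0,0,0.0015,0,0,0,0,0.0,0,0]'
python3 -m crank '[0,0,0.001,0,0,0,0,0.001,0,0,0,0,0,0,0,0,0,0.0,0,0,0,0,0.0,0,0]'
python3 go.py .5436 -.2163 .2135
```

```text
t: 20.45
ee_pos: [0.5429, -0.2168, 0.2227]
orientation: [0.739, 0.674, 0.0, -0.0]
wrist_force: [0.6, -0.4, -1.3]
finger_gap: 0.148
t: 21.08
ee_pos: [0.543, -0.2168, 0.2208]
orientation: [0.739, 0.674, 0.0, -0.0]
wrist_force: [1.1, 0.1, -0.4]
finger_gap: 0.155
t 21.07 pos [ 0.543  -0.2168  0.2208] jaw -5.23 z [ 0.  0. -1.] F [ 1.1  0.1 -0.4] gap 0.155
tool shift [0.0006 0.0006 0.0073]
```

```bash
python3 -m crank '[0,0,0.001,0,0,0,0,0.001,0,0,0,0,0,0,0,0,0,0.0,0,0,0,0,0.0,0,0]'
python3 go.py .5436 -.2163 .2135
```

```text
t: 21.7
ee_pos: [0.5429, -0.2168, 0.2189]
orientation: [0.739, 0.674, 0.0, -0.0]
wrist_force: [0.9, -0.4, -1.1]
finger_gap: 0.153
t 21.7 pos [ 0.5429 -0.2168  0.2189] jaw -5.23 z [ 0.  0. -1.] F [ 0.9 -0.4 -1.1] gap 0.153
tool shift [0.0006 0.0006 0.0054]
```

```bash
python3 -m crank '[0,0,0.001,0,0,0,0,0.001,0,0,0,0,0,0,0,0,0,0.0,0,0,0,0,0.0,0,0]'
python3 -m crank '[0,0,0.001,0,0,0,0,0.001,0,0,0,0,0.001,0,0,0,0,0.0,0,0,0,0,0.0,0,0]'
python3 go.py .5436 -.2163 .2105
```

```text
t: 22.32
ee_pos: [0.543, -0.2168, 0.2169]
orientation: [0.739, 0.674, 0.0, -0.0]
wrist_force: [0.9, -0.5, -0.6]
finger_gap: 0.149
t: 22.95
ee_pos: [0.5429, -0.2168, 0.2137]
orientation: [0.739, 0.674, -0.0, -0.0]
wrist_force: [0.9, -0.0, -0.9]
finger_gap: 0.153
t 22.95 pos [ 0.5429 -0.2168  0.2137] jaw -5.23 z [-0.  0. -1.] F [ 0.9 -0.  -0.9] gap 0.153
tool shift [0.0006 0.0007 0.0032]
```

The rod is through the upper lug with no vertical force. Continuing to just above the lower lug.

```bash
python3 -m crank '[0,0,0.004,0,0,0,0,0.004,0,0,0,0,0.004,0,0,0,0,0.004,0,0,0,0,0,0,0]'
python3 -m crank '[0,0,0.006,0,0,0,0,0.006,0,0,0,0,0.006,0,0,0,0,0.004,0,0,0,0,0,0,0]'
python3 -m crank '[0,0,0.0015,0,0,0,0,0,0,0,0,0,0,0,0,0,0,0,0,0,0,0,0,0,0]'
python3 go.py .5436 -.2163 .1655
python3 - <<'E'
from workcell import *
from h import *
c=capture("scene");np.savez("pics/scene6.npz",**c)
crop(c,"pics/scene6.png",225,130,285,195,10)
o=observe()["ee_pos"];print(o,px(c,[o-[0,0,.0055],o-[0,0,.1395]]))
E
```

```text
t: 23.58
ee_pos: [0.5427, -0.2167, 0.1972]
orientation: [0.739, 0.674, -0.0, -0.0]
wrist_force: [1.1, -0.4, -1.5]
finger_gap: 0.15
t: 24.2
ee_pos: [0.5428, -0.2167, 0.1752]
orientation: [0.739, 0.674, -0.0, -0.0]
wrist_force: [1.4, -0.4, -1.8]
finger_gap: 0.152
t: 24.82
ee_pos: [0.5429, -0.2168, 0.1744]
orientation: [0.739, 0.674, -0.0, -0.0]
wrist_force: [0.7, 0.5, -0.4]
finger_gap: 0.151
t 24.82 pos [ 0.5429 -0.2168  0.1744] jaw -5.23 z [-0.  0. -1.] F [ 0.7  0.5 -0.4] gap 0.151
tool shift [0.0006 0.0007 0.0089]
[ 0.54290318 -0.21679151  0.17435859] [[249.82028746 143.87135592]
 [256.69206573 173.62995895]]
```

View pics/scene6.png

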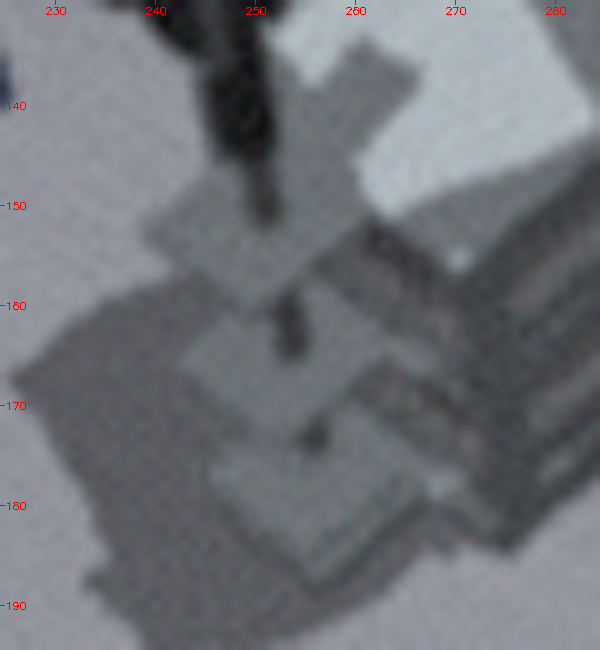

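The image shows the rod in the top lug at (251,151) and the upper lug at (253.5,164), with the tip at about (256,174). Now feeling for the lower lug.

```bash
python3 -m crank '[0,0,0.001,0,0,0,0,0.001,0,0,0,0,0.001,0,0,0,0,0.001,0,0,0,0,0.001,0,0]'
python3 -m crank '[0,0,0.001,0,0,0,0,0.001,0,0,0,0,0.001,0,0,0,0,0,0,0,0,0,0,0,0]'
python3 go.py .5436 -.2163 .1655
```

```text
t: 25.5
ee_pos: [0.543, -0.2168, 0.1694]
orientation: [0.739, 0.674, 0.0, 0.0]
wrist_force: [1.6, -0.8, 0.0]
finger_gap: 0.15
t: 26.12
ee_pos: [0.543, -0.2168, 0.1663]
orientation: [0.739, 0.674, 0.0, -0.0]
wrist_force: [1.8, 0.5, -1.4]
finger_gap: 0.153
t 26.12 pos [ 0.543  -0.2168  0.1663] jaw -5.23 z [ 0.  0. -1.] F [ 1.8  0.5 -1.4] gap 0.153
tool shift [0.0006 0.0006 0.0008]
```

```bash
python3 -m crank '[0,0,0.001,0,0,0,0,0.001,0,0,0,0,0,0,0,0,0,0,0,0,0,0,0,0,0]'
python3 go.py .5436 -.2163 .1655
```

```text
t: 26.75
ee_pos: [0.5429, -0.2168, 0.1643]
orientation: [0.739, 0.674, 0.0, -0.0]
wrist_force: [1.7, -0.1, -1.2]
finger_gap: 0.148
t 26.75 pos [ 0.5429 -0.2168  0.1643] jaw -5.23 z [-0.  0. -1.] F [ 1.7 -0.1 -1.2] gap 0.148
tool shift [ 0.0006  0.0006 -0.0012]
```

```bash
python3 -m crank '[0,0,0.001,0,0,0,0,0.001,0,0,0,0,0,0,0,0,0,0,0,0,0,0,0,0,0]'
python3 -m crank '[0,0,0.001,0,0,0,0,0.001,0,0,0,0,0,0,0,0,0,0,0,0,0,0,0,0,0]'
python3 go.py .5436 -.2163 .1575
```

```text
t: 27.38
ee_pos: [0.5429, -0.2168, 0.1623]
orientation: [0.739, 0.674, 0.0, -0.0]
wrist_force: [2.2, -0.1, -1.4]
finger_gap: 0.152
t: 28.0
ee_pos: [0.5429, -0.2168, 0.1603]
orientation: [0.739, 0.674, 0.0, -0.0]
wrist_force: [1.7, -0.2, -0.8]
finger_gap: 0.156
t 28.0 pos [ 0.5429 -0.2168  0.1603] jaw -5.23 z [-0.  0. -1.] F [ 1.7 -0.2 -0.8] gap 0.156
tool shift [0.0006 0.0006 0.0028]
```

```bash
python3 -m crank '[0,0.0005,0.001,0,0,0,0,0.001,0,0,0,0,0.001,0,0,0,0,0,0,0,0,0,0,0,0]'
python3 -m crank '[0,0,0.001,0,0,0,0,0.001,0,0,0,0,0.001,0,0,0,0,0,0,0,0,0,0,0,0]'
python3 go.py .5436 -.2163 .1515
```

```text
t: 28.62
ee_pos: [0.5434, -0.2168, 0.1572]
orientation: [0.739, 0.674, -0.0, -0.0]
wrist_force: [0.5, -0.5, -2.2]
finger_gap: 0.155
t: 29.25
ee_pos: [0.5434, -0.2169, 0.1543]
orientation: [0.739, 0.674, 0.0, -0.0]
wrist_force: [0.9, 0.3, -1.6]
finger_gap: 0.15
t 29.25 pos [ 0.5434 -0.2169  0.1543] jaw -5.23 z [-0.  0. -1.] F [ 0.9  0.3 -1.6] gap 0.15
tool shift [0.0006 0.0001 0.0028]
```

```bash
python3 -m crank '[0,0,0.001,0,0,0,0,0.001,0,0,0,0,0.001,0,0,0,0,0,0,0,0,0,0,0,0]'
python3 -m crank '[0,0,0.001,0,0,0,0,0.001,0,0,0,0,0,0,0,0,0,0,0,0,0,0,0,0,0]'
python3 go.py .5436 -.2163 .1455
```

```text
t: 29.88
ee_pos: [0.5435, -0.2169, 0.1513]
orientation: [0.739, 0.674, 0.0, -0.0]
wrist_force: [1.4, -0.6, -0.4]
finger_gap: 0.155
t: 30.5
ee_pos: [0.5435, -0.2169, 0.1493]
orientation: [0.739, 0.674, 0.0, -0.0]
wrist_force: [2.2, -0.5, -1.3]
finger_gap: 0.154
t 30.5 pos [ 0.5435 -0.2169  0.1493] jaw -5.23 z [ 0.  0. -1.] F [ 2.2 -0.5 -1.3] gap 0.154
tool shift [0.0006 0.0001 0.0038]
```

```bash
python3 -m crank '[0,0.0003,0.001,0,0,0,0,0.001,0,0,0,0,0.001,0,0,0,0,0,0,0,0,0,0,0,0]'
python3 -m crank '[0,0,0.0006,0,0,0,0,0.0006,0,0,0,0,0,0,0,0,0,0,0,0,0,0,0,0,0]'
python3 go.py .5436 -.2163 .1455
```

```text
t: 31.12
ee_pos: [0.5438, -0.2169, 0.1465]
orientation: [0.739, 0.674, 0.0, 0.0]
wrist_force: [2.5, 0.2, 1.8]
finger_gap: 0.151
t: 31.75
ee_pos: [0.5439, -0.217, 0.1456]
orientation: [0.739, 0.674, 0.0, 0.0]
wrist_force: [1.0, 0.4, 5.7]
finger_gap: 0.151
t 31.75 pos [ 0.5439 -0.217   0.1456] jaw -5.23 z [ 0.001 -0.    -1.   ] F [1.  0.4 5.7] gap 0.151
tool shift [ 0.0007 -0.0003  0.0001]
```

```bash
python3 - <<'E'
from workcell import *
from h import *
c=capture("scene");np.savez("pics/scene7.npz",**c)
crop(c,"pics/scene7.png",225,130,285,195,10)
E
```

```text
(no output)
```

View pics/scene7.png

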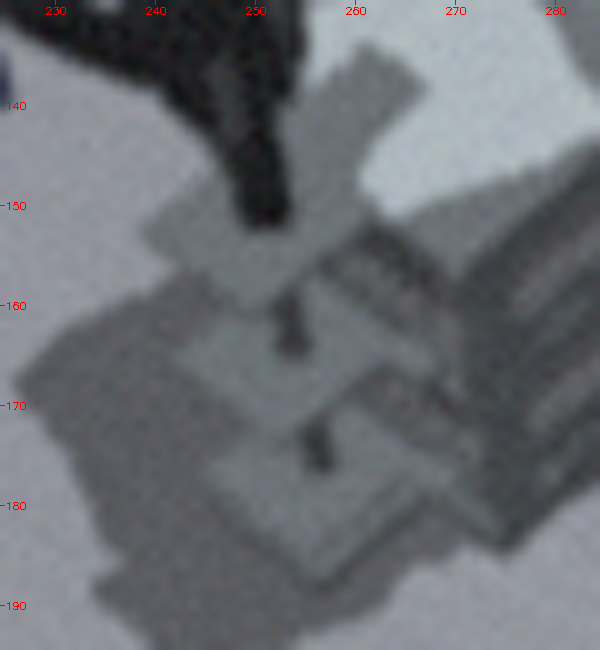

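The grip sits on the top lug at (251,151) and the shaft passes through all the lugs. Letting go, then raising.

```bash
python3 -m crank '[0,0,0,0,30,0,0,0,0,60,0,0,0,0,60,0,0,0,0,60,0,0,0,0,60]'
python3 -m crank '[0,0,-0.01,0,60,0,0,-0.02,0,60,0,0,-0.03,0,60,0,0,-0.03,0,60,0,0,-0.03,0,60]'
python3 - <<'E'
from workcell import *
from h import *
for n,b in(("scene",(225,100,285,195)),("top",(350,170,420,270))):
    c=capture(n);np.savez(f"pics/{n}8.npz",**c)
    crop(c,f"pics/{n}8.png",*b,6)
print(px(c:=load("pics/scene8.npz"),[[.5436,-.2163,.14],[.5436,-.2163,.196]]))
o=observe();print(o["t"],o["ee_pos"],o["wrist_force"])
E
```

```text
t: 32.42
ee_pos: [0.5437, -0.2169, 0.1451]
orientation: [0.739, 0.674, 0.0, -0.0]
wrist_force: [0.2, 0.9, -0.3]
finger_gap: 0.598
t: 33.05
ee_pos: [0.5437, -0.2169, 0.2671]
orientation: [0.739, 0.674, 0.0, 0.0]
wrist_force: [0.1, -0.1, -0.2]
finger_gap: 0.607
[[251.39437923 151.07929246]
 [248.19887859 137.27543497]]
33.15 [ 0.54480798 -0.21741993  0.27029464] [-0.06615246  0.39361754  0.75465802]
```

View pics/scene8.png

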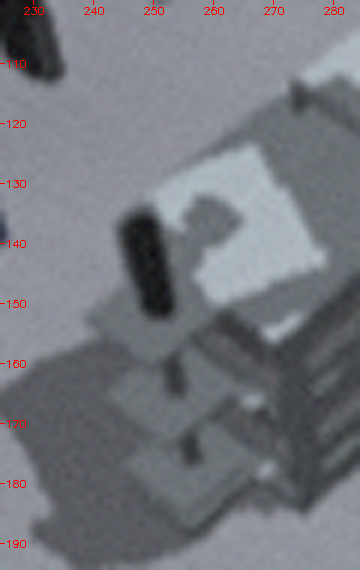

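The rod stands free with its grip on the lug, top at (248,137) as predicted. I'll move the arm aside for a clear check.

```bash
python3 -m crank '[0,0,-0.02,0,60,0.04,0,0,0,60,0.04,0,0,0,60,0.05,0,0,0,60,0.05,0,0,0,60]'
python3 -m crank '[0.05,0,0,0,60,0.05,0,0,0,60,0,0,0,0,60,0,0,0,0,60,0,0,0,0,60]'
python3 - <<'E'
from workcell import *
from h import *
for n,b in(("scene",(225,120,285,195)),("top",(360,175,420,245))):
    c=capture(n);np.savez(f"pics/{n}9.npz",**c)
    crop(c,f"pics/{n}9.png",*b,8)
    cv2.imwrite(f"pics/{n}9f.png",cv2.cvtColor(c["image"],cv2.COLOR_RGB2BGR))
    print(n,px(c,[[.5436,-.2163,.14],[.5436,-.2163,.196]]))
o=observe();print(o["t"],o["ee_pos"],o["wrist_force"])
E
```

```text
t: 33.78
ee_pos: [0.5599, -0.0362, 0.2846]
orientation: [0.739, 0.674, -0.0, -0.0]
wrist_force: [1.0, -0.2, -0.3]
finger_gap: 0.599
t: 34.4
ee_pos: [0.5692, 0.0608, 0.2851]
orientation: [0.739, 0.674, -0.0, 0.0]
wrist_force: [0.1, 0.3, 0.1]
finger_gap: 0.599
scene [[251.39437923 151.07929246]
 [248.19887859 137.27543497]]
top [[389.02984716 201.14780579]
 [392.13136467 200.38064081]]
34.5 [0.569285   0.06085364 0.28518462] [-0.5460069  -0.87198008  0.03427323]
```

View pics/scene9.png

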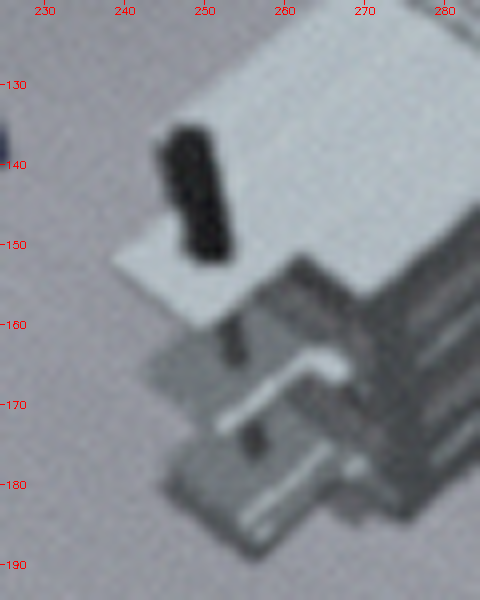

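View pics/top9.png

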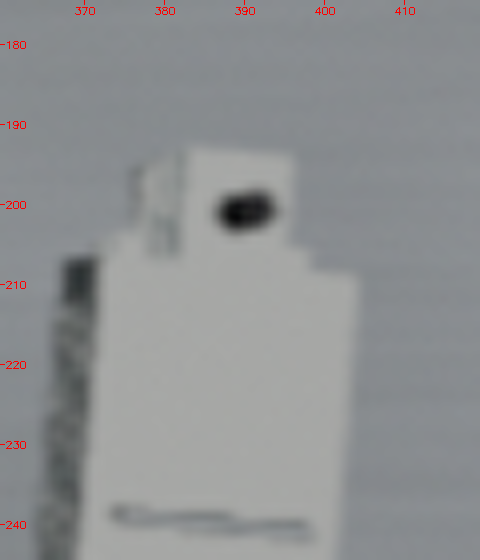

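View pics/scene9f.png

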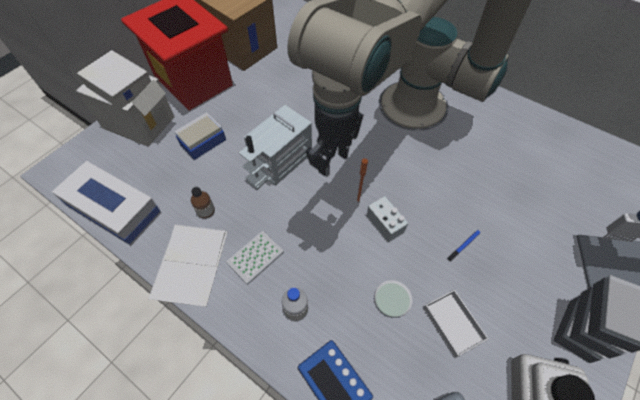

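The rod stands upright in line with all the lugs: grip base (251,151), shaft visible at (253,162) and (256,174). Everything else on the bench is where it was, so I'm handing it in.

```bash
python3 -c "
from workcell import *
print(close_job())"
```

```text
the job is handed in; nothing more can be done
None
```

The rack is locked and I handed the job in at about 34.5 s of the 61 s allowed. The rod runs through the top lug and both tray lugs into the base lug, and it has been let go.

**What I did:**
- I took the rod from the block and pushed the upper tray home with the rod's shaft. The tray resisted with about 2 N, and I stopped at 4 N when the shaft met the top lug.
- I then threaded the rod down in 1–1.5 mm steps at each lug, and nothing blocked it. The lower tray needed no separate correction. The force rose only when the grip seated, to about 6 N.

**Last checks:**
- With the arm clear, both cameras show the rod upright and the grip on the top lug where predicted. The last reading before letting go put the tip 6.1 mm above the bench (6 mm is fully down).
- The scene picture shows the shaft through the upper and lower lugs. I could not see the base hole, so that fit rests on the measured depth.
- The rest of the bench looks unmoved, and the arm touches nothing.

**What went wrong or disagreed:**
- One move early on went the wrong way, over free bench with the rod held high. It touched nothing, and I reversed it.
- The rod leaned about 0.04 rad in the grip while pushing the tray, then sprang back. That probably left the tray 2–3 mm out, which the rod's taper took up.
- The two cameras disagreed by about 3 mm sideways on the top hole. I went in about 0.6 mm to the side of the average of the two, and the rod entered without resistance.

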